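Snap the battery stick into its spring clips and slide it home

ROBOT

A 7-joint arm with a two-finger parallel gripper is mounted at the origin on the work surface. World frame = base frame: x ahead of the robot, y to its left, z up, the work surface at z = 0. Lengths are in m, angles in rad, forces in N, time in s.
With the tool pointing down it reaches from about 0.4 to 0.85 m from the base axis. Payload 10.4 kg.
Tool frame: the origin (TCP) lies between the finger pads; the fingertips stand 22 mm ahead of it and the grasp point (between the pads) lies 3 mm ahead of it (r.nose_length is the distance from the TCP to the fingertips, in m); z points along the fingers, y is the line along which they close (so a half turn about z gives the same grasp; the last joint's range is limited). The gripper opens to 87 mm and grips with 3 to 60 N. Pads are 19 mm wide; open, the fingers measure 117 mm over their backs; the gripper's body (75 mm by 190 mm) begins 51 mm behind the grasp point.
Start: joints at [1.17, 0.332, -0.065, 1.46, 0.022, 1.35, -0.088], TCP at [0.231, -0.581, 0.245] pointing down, gripper open.
Joint ranges: [-2.6, 2.6], [-0.5, 2.12], [-1.47, 1.34], [0.16, 2.42], [-1.27, 4.41], [0.06, 2.06], [-2.6, 2.6]. Speed limits (rad/s): [2.22, 2.22, 2.79, 2.79, 3.14, 3.14, 3.14].

INTERFACE

Orientations are given as a unit quaternion [x, y, z, w].
In Python, from bench import readout, cams, r gives the robot as it stands. The module is installed in compiled form; this text tells all that it offers.
- The arm moves only by the tool step_arm, never from a script. Its argument "deltas" is a list that holds one entry, the list of rows, each a list of 7 numbers: the turn, a rotation vector about the tool's x, y, z in rad, then the shift along the tool's x, y, z in m, then the opening in per cent of the stroke, from 0 (shut) to 100 (fully open). A call has 1 to 20 rows; each row is the pose to reach, as a shift and turn from the pose commanded when the call began, along the tool's axes at that moment; what a row does not reach only later rows make up. A row lasts 1/8 s, in which the tool goes at most 62.5 mm and 10.7 degrees, less where a joint would pass 70% of its speed; a pose out of reach is approached as far as the arm can. A call with a gripper value outside its range is refused whole. The fingers move at their own pace and stop on an object; "squeeze" is the grip in N (left out, the last holds). Time passes only in rows, so rows that repeat a pose let the fingers close. It gives the time, the measured TCP pose, the force, the opening and the grip force at its end, in the units of the state.
- readout.read_state(): the state, without advancing time (a new reading comes with each control period).
- cams.camera(name): name is "side" or "top" or "wrist"; returns a dict with "img" (384x512x3 uint8, red, green, blue), "fx", "fy", "cx", "cy" (pixels), "k1" (the pictures are not rectified: a ray, as slopes to the right and down, at radius r is drawn at 1 + k1 r^2 times it, then the intrinsics apply), "origin" and "rotation" of the camera in the world; the wrist camera has in their place "T_tool_cam" (4x4, takes a point from camera to tool coordinates, whose origin is the TCP and whose axes are the flange's). Camera axes: x right, y up, looking along -z (the intrinsics and any distortion apply to the point x, -y, -z); pixel columns grow to the right and rows downward; lengths in m; the calibration is good to about 2 mm. A picture is of the moment at which its call begins: read the wrist's pose just before it. There is no depth.
- r.close_job(): hands the job in; it is judged then, once.
The state is a dict: "time": time; "joint_positions": joint angles; "joint_vel": joint speeds; "joint_torque": joint torques, N m; "ee_pos": TCP position; "eef_rot": TCP orientation; "ft_force": force on the tool from outside, world axes, zero at the start; "torque": the same for the moment, N m; "width": finger opening in m; "grip_force": force on a finger pad.
Only numpy, scipy, OpenCV 4.12 (cv2) and the standard library are available. Lean on these libraries where they do the work, as an engineer would, in place of code of your own. Each camera call takes 0.05 s, during which the arm holds its last target. There are 200 camera calls.

TASK

Take the thick battery stick out of its charging dock and, with its button end pointing at the sled's end housing but still short of it, press it level and straight down between the two pairs of spring fingers until they have snapped over it and you feel it bottom firmly on its seats (6 N or more, never 22 N). Then slide it along inside the clips, under the hood, until you feel the button bear on the end plate (3 N or more, never 12 N), and let go. Leave the thin stick and everything else on the bench undisturbed.

Things in the scene. Friction and masses are not known exactly. Their poses are not given: they have to be found in the camera images.
- stick_center (a point): Centre of the thick battery stick: dark round rod, 30 mm diameter, body 100 mm long, about 0.17 kg (weight and friction vary a little), lying level in a grey charging dock, axis 33 mm above the bench; lifts straight up. x runs along the rod towards its button end; a grey band circles the rod near that end, the other end is flat. It may be rolled about x.
- stick_button (a point): Tip of the thick stick's button (steel, 12 mm diameter, standing 4 mm out of the end face), on the axis, 54 mm from the centre; same axes.
- stick_tail (a point): Middle of the thick stick's flat end, on its axis, 50 mm from the centre; same axes.
- dock_a: Grey dock under the thick stick, fixed, 100 mm by 50 mm, x along the stick. V blocks 30 mm tall at 35 to 45 mm either side of its middle hold the stick; in between it is open down to a 6 mm floor plate, so the stick can be gripped there from above, across its diameter. Origin on the bench under the middle.
- dock_b: Second dock of the same shape, holding the thin stick.
- sled_seat (a point): Where the thick stick's centre belongs in the end, on the fixed white battery sled: x level along the sled towards its end housing, y across, z up; 36 to 44 mm above the bench (packing). Along x from here: rear wall (34 mm tall, inner face at -74 mm), clips at -40 and +24 mm, end housing +46 to +60 mm. Gripper fingers have room between the clips, -35 to +19 mm.
- sled_start (a point): Where the thick stick's centre best goes down before it is slid: 15 mm behind sled_seat (-x), same axes and height. 9 mm more to the rear it meets the rear wall, 7 mm more forward the button meets the hood. Once seated it must slide +x by about 15 mm; that takes only 1 or 2 N if it is not being pressed down meanwhile.
- clip_rear (a point): Rear clip, at the seated rod's axis: a seat block 10 mm long, its top 15 mm below this point, between two upright sprung steel fingers 10 mm wide at y = -19 and +19 mm, reaching 21 mm above this point. At their lips, 11 mm above it, they leave 22 mm; they flare to 40 mm at the top. Same axes as sled_seat.
- clip_front (a point): Front clip, same shape. A rod pressed from above meets the fingers with its axis some 23 mm above this point and must spread them (about 10 N in all, both clips together), which eases off to nothing below about 10 mm; it is down when it stops dead on the seats, its axis at this height (give or take the measuring error).
- sled_stop (a point): Inside of the rigid end plate, where the button must bear: 54 mm in +x from sled_seat, same height and axes. A hood reaches 8 mm back over it, its underside 18 mm above this point (3 mm over a seated stick), with side walls 46 mm apart.
- sled: The same sled with its clips, 140 mm by 54 mm, base plate 6 mm thick. It stands on 1 to 9 mm of packing; origin on the underside of the base plate, 35 mm straight below sled_seat, same axes. Stick and sled stand up to 22 N of contact force between them.
- seats: The two rigid seat blocks of the clips, part of the sled; same origin and axes as the sled. The stick must be felt to bear on them with at least 6 N for a moment (0.1 s) when pressed down.
- end_plate: The rigid end plate of the sled; same origin and axes as the sled. The button must be felt to bear on it with at least 3 N for a moment, and never with more than 12 N.
- stick: The thick stick itself; origin at its centre, x towards its button.
- thin_center (a point): Centre of the thin battery stick (20 mm diameter, 95 mm long), in another dock like the first; leave it there.
- driver: Screwdriver lying on the bench, a bystander.
- solder: Reel of 54 mm diameter, a bystander.
- flux: Small amber bottle, 62 mm tall, a bystander.
- spanner: Small spanner lying on the bench, a bystander.
- enclosure: White printed computer case, 135 mm tall, a bystander.
- board: Green circuit board, 85 mm by 56 mm, a bystander.
- meter: Yellow hand meter, 150 mm by 78 mm, 34 mm tall, a bystander.
Not all that is in view belongs to the job. Leave any orange or purple look-alike of the stick alone.

How it is judged:
On the way, in this order (a step that is already met when the one before it is completed fails the run):
1. the thick stick is pressed fully down into both clips, bearing on the seats with more than 6 N, its button still more than 4 mm short of the end plate (z of stick_button in the frame of sled_seat between -0.002 and 0.002 m and y of stick_button in the frame of sled_seat between -0.003 and 0.003 m and z of stick_tail in the frame of sled_seat between -0.002 and 0.002 m and y of stick_tail in the frame of sled_seat between -0.003 and 0.003 m and contact force between stick and seats above 6 N and x of stick_button in the frame of sled_stop between -0.03 and -0.004 m), for 0.1 s.
2. it has been slid along until the button bears on the end plate with more than 3 N (z of stick_button in the frame of sled_seat between -0.002 and 0.002 m and y of stick_button in the frame of sled_seat between -0.003 and 0.003 m and z of stick_tail in the frame of sled_seat between -0.002 and 0.002 m and y of stick_tail in the frame of sled_seat between -0.003 and 0.003 m and contact force between stick and end_plate above 3 N), for 0.05 s.
At the end, for the whole second after the job is handed in: The thick stick is at rest in both clips of the sled, both its ends within 2 mm of seat height and 3 mm of the sled's centre line, its button end at the end plate with a gap of at most 1.2 mm, and released (z of stick_button in the frame of sled_seat between -0.002 and 0.002 m and y of stick_button in the frame of sled_seat between -0.003 and 0.003 m and z of stick_tail in the frame of sled_seat between -0.002 and 0.002 m and y of stick_tail in the frame of sled_seat between -0.003 and 0.003 m and x of stick_button in the frame of sled_stop between -0.0012 and 0.002 m and linear speed of stick below 0.02 m/s); the robot touches nothing.
It fails at once if the stick is forced against the sled (its clips, seats or end plate) with more than 22 N (contact force between stick and sled above 22 N).
It fails at once if the button is forced against the end plate with more than 12 N (contact force between stick and end_plate above 12 N).
It fails at once if the thin stick is moved by more than 15 mm (distance of thin_center from where it was at the start of the episode above 0.015 m).
It fails at once if a bystander is moved by more than 30 mm (distance of any of driver, solder, flux, spanner, enclosure, board, meter from where it was at the start of the episode above 0.03 m).
It also fails if it takes over 72 s, if anything falls off the work surface, if the arm or the gripper's body presses on something with over 40 N, if the wrist force passes 120 N, or if a joint passes its speed limit or range.

## Working session

There is one attempt and no reset: what is moved stays moved. The work goes in short steps, Python scripts to look and compute and a tool call to move; the robot and the scene stay as the last step left them, time stands still between calls to the robot, and variables do not carry over. Pictures are saved under pics/ and viewed, at most 10 in all, crops included, and the job is handed in when it is done.

Besides the shell and the picture viewer there is one more tool, called after ">>>" as a command line: name --argument value ..., lists and objects as JSON in quotes. step_arm: Moves the arm, as the interface text tells. Its arguments: {"type":"object","properties":{"deltas":{"type":"array"},"squeeze":{"type":"number"}},"required":["deltas"]}

```bash
mkdir -p pics
cat > h.py <<'E'
import numpy as np, cv2
from bench import readout, cams, r
from scipy.spatial.transform import Rotation as R
def shot(name, fn=None):
    s=readout.read_state(); c=cams.camera(name); c=dict(c)
    if name=='wrist':
        T=np.eye(4); T[:3,:3]=R.from_quat(s['eef_rot']).as_matrix(); T[:3,3]=s['ee_pos']
        M=T@np.array(c['T_tool_cam']); c['origin']=M[:3,3]; c['rotation']=M[:3,:3]
    c['K']=np.array([[c['fx'],0,c['cx']],[0,c['fy'],c['cy']],[0,0,1.]]); c['D']=np.array([c['k1'],0,0,0.])
    if fn: cv2.imwrite(fn,c['img'][:,:,::-1])
    np.save('last_'+name+'.npy',c,allow_pickle=True)
    return c
def load(name): return np.load('last_'+name+'.npy',allow_pickle=True).item()
def ray(c,px):
    u=cv2.undistortPoints(np.array(px,float).reshape(-1,1,2),c['K'],c['D'])[:,0]
    d=np.c_[u[:,0],-u[:,1],-np.ones(len(u))]@np.array(c['rotation']).T
    return np.array(c['origin']),d
def onz(c,px,z):
    o,d=ray(c,px); return o+d*((z-o[2])/d[:,2])[:,None]
def proj(c,P):
    q=(np.atleast_2d(P)-c['origin'])@np.array(c['rotation']); q=q*[1,-1,-1]
    return cv2.projectPoints(q,np.zeros(3),np.zeros(3),c['K'],c['D'])[0][:,0]
E
python3 - <<'E'
from h import *
for n in ['top','side','wrist']:
    c=shot(n,f'pics/{n}0.png'); print(n,c['origin'],c['fx'],c['k1'])
s=readout.read_state(); print(s)
a=cv2.imread('pics/top0.png');cv2.imwrite('pics/top0b.png',cv2.resize(a,(800,600),interpolation=cv2.INTER_CUBIC))
a=cv2.imread('pics/side0.png');cv2.imwrite('pics/side0b.png',cv2.resize(a,(800,600),interpolation=cv2.INTER_CUBIC))
E
```

```text
top [0.46692291 0.06631407 1.29144378] 402.8547912100075 -0.06735578021513802
side [0.46754835 1.17183458 0.96396837] 420.08138275640067 0.027781399468146815
wrist [ 0.29016625 -0.55737456  0.38425588] 292.1369440626505 0.00824006188513317
{'time': 0.15, 'joint_positions': array([ 1.17041666,  0.33271082, -0.0647188 ,  1.46070974,  0.02156225,
        1.34990216, -0.08848537]), 'joint_vel': array([-0.00058375, -0.0028402 , -0.00039842, -0.00367005,  0.0015443 ,
       -0.00148582,  0.00185653]), 'joint_torque': array([-4.06707213e-04, -6.23640347e+01,  2.38812243e-02, -3.90144646e+01,
       -6.13550213e-02,  3.72808753e-02,  1.50240198e-04]), 'ee_pos': array([ 0.23046471, -0.58068179,  0.24396511]), 'eef_rot': array([ 9.82209387e-01,  1.87788315e-01, -9.77103409e-05, -5.09365026e-04]), 'ft_force': array([ 1.44288923e+00,  7.70866190e-04, -1.00567035e+00]), 'torque': array([-0.01567758, -0.01831031,  0.00561519]), 'grip_force': 0.0, 'width': 0.08732256245427682}
```

View pics/top0b.png

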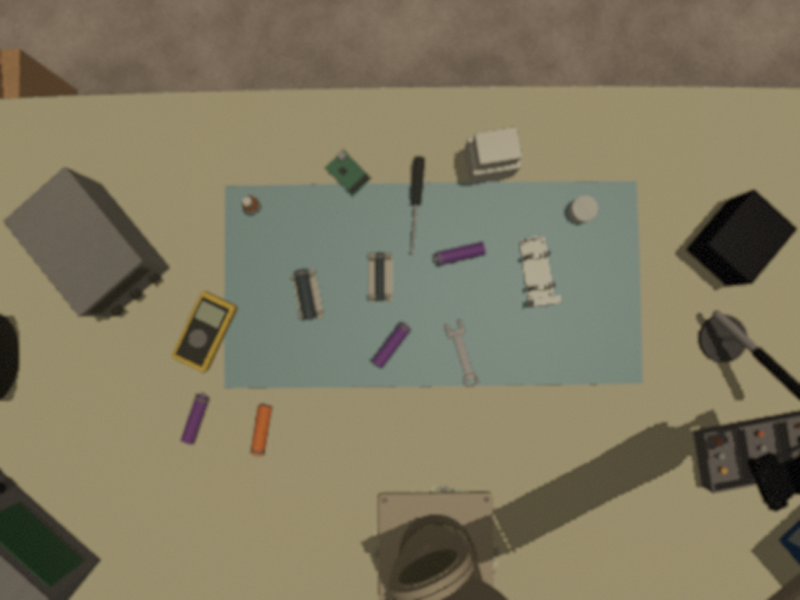

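View pics/side0b.png

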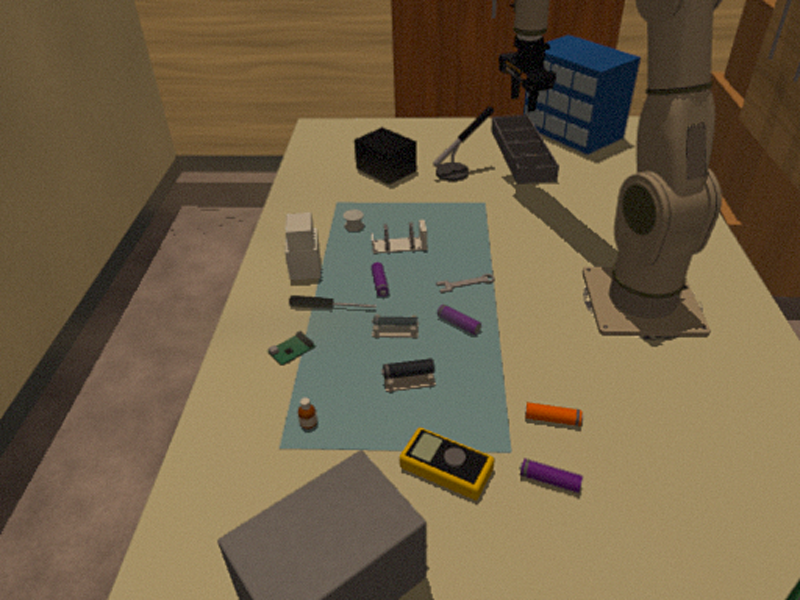

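The top picture shows two dark rods in docks, at (308,293), which is the wider one, and at (380,276), which is slimmer. Purple rods lie at (459,253), (391,344) and (195,419), and an orange one at (261,429). The sled is at (540,270), with its end housing towards the robot at (544,298). I choose (308,293) as the thick stick and will check it with a close crop.

Run:
```python
from h import *
c=load('top'); k=512/800
for n,p,z in [('thick',(308,293),.045),('thin',(380,276),.04),('sled',(538,270),.04),('housing',(544,298),.05),('rear',(533,240),.03)]:
    print(n,onz(c,[np.array(p)*k],z)[0].round(3))
a=c['img'][:,:,::-1][150:220,160:270]; b=c['img'][:,:,::-1][145:205,315:375]
a=cv2.resize(a,None,fx=4,fy=4,interpolation=cv2.INTER_CUBIC);b=cv2.resize(b,(280,280),interpolation=cv2.INTER_CUBIC)
s=load('side')['img'][:,:,::-1][190:255,225:295]; s=cv2.resize(s,(302,280),interpolation=cv2.INTER_CUBIC)
s2=load('side')['img'][:,:,::-1][135:170,230:285]; s2=cv2.resize(s2,(440,280),interpolation=cv2.INTER_CUBIC)
cv2.imwrite('pics/crop1.png',np.vstack([np.hstack([a,b]),np.pad(np.hstack([s,s2]),((0,0),(0,720-742+22),(0,0)))[:,:720]]))
```

```text
Traceback (most recent call last):
  File "h.py", line 19, in onz
    o,d=ray(c,px); return o+d*((z-o[2])/d[:,2])[:,None]
        ~~~^^^^^^
  File "h.py", line 16, in ray
    d=np.c_[u[:,0],-u[:,1],-np.ones(len(u))]@np.array(c['rotation']).T
      ~~~~~~~~~~~~~~~~~~~~~~~~~~~~~~~~~~~~~~^~~~~~~~~~~~~~~~~~~~~~~~~~
ValueError: matmul: Input operand 1 has a mismatch in its core dimension 0, with gufunc signature (n?,k),(k,m?)->(n?,m?) (size 4 is different from 3)
```

Rotation is a quaternion for the fixed cameras.

```bash
sed -i "s/    c\['K'\]=/    if np.size(c['rotation'])==4: c['rotation']=R.from_quat(c['rotation']).as_matrix()\n    c['K']=/" h.py
python3 - <<'E'
from h import *
c=shot('top'); shot('side'); k=512/800
for n,p,z in [('thick',(308,293),.045),('thin',(380,276),.04),('sled',(538,270),.04),('housing',(544,298),.05),('rear',(533,240),.03)]:
    print(n,onz(c,[np.array(p)*k],z)[0].round(3))
a=c['img'][:,:,::-1][150:220,160:270]; b=c['img'][:,:,::-1][145:205,315:375]
a=cv2.resize(a,None,fx=4,fy=4,interpolation=cv2.INTER_CUBIC);b=cv2.resize(b,(280,280),interpolation=cv2.INTER_CUBIC)
s=load('side')['img'][:,:,::-1][220:255,235:290]; s=cv2.resize(s,(360,280),interpolation=cv2.INTER_CUBIC)
s2=load('side')['img'][:,:,::-1][135:165,230:280]; s2=cv2.resize(s2,(360,280),interpolation=cv2.INTER_CUBIC)
cv2.imwrite('pics/crop1.png',np.vstack([np.hstack([a,b]),np.hstack([s,s2])]))
E
```

```text
thick [0.521 0.247 0.045]
thin [0.553 0.103 0.04 ]
sled [ 0.562 -0.212  0.04 ]
housing [ 0.506 -0.221  0.05 ]
rear [ 0.624 -0.206  0.03 ]
```

View pics/crop1.png

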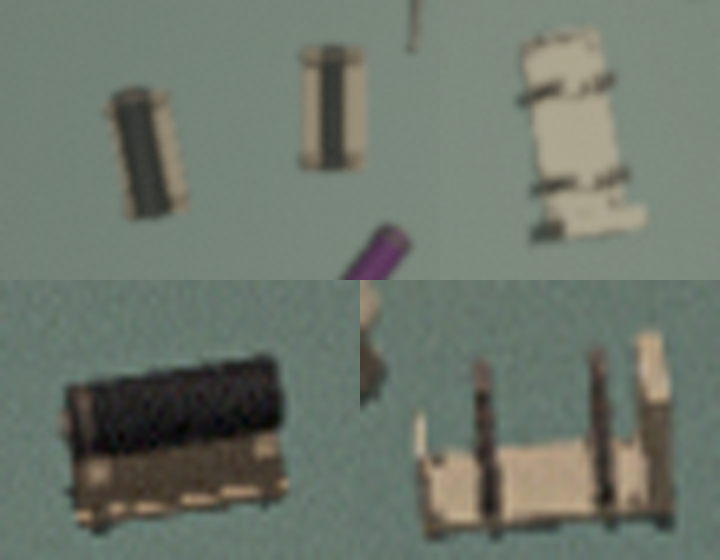

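The crop confirms it. The thick rod (left in the top view, with the band and light button at the +x end in the side view) is the target, and the sled's housing is at its -x end, so the stick needs about a half turn. I'll look at the sled on the way.

>>> step_arm --deltas '[[[0, 0, 0.237, 0.384, -0.235, 0, 100], [0, 0, 0.237, 0.384, -0.235, 0, 100], [0, 0, 0.237, 0.384, -0.235, 0, 100], [0, 0, 0.237, 0.384, -0.235, 0, 100], [0, 0, 0.237, 0.384, -0.235, 0, 100], [0, 0, 0.237, 0.384, -0.235, 0, 100], [0, 0, 0.237, 0.384, -0.235, 0, 100], [0, 0, 0.237, 0.384, -0.235, 0, 100], [0, 0, 0.237, 0.384, -0.235, 0, 100], [0, 0, 0.237, 0.384, -0.235, 0, 100], [0, 0, 0.237, 0.384, -0.235, 0, 100]]]'

```text
time: 1.62
ee_pos: [0.5, -0.2225, 0.2446]
eef_rot: [0.998, 0.069, -0.0, 0.0]
ft_force: [-0.8, 1.3, 0.0]
width: 0.0869
grip_force: 0.0
```

Run:
```python
from h import *
c=shot('wrist','pics/w1.png'); print(c['origin'],c['rotation'].round(3)); s=readout.read_state(); print(s['joint_positions'].round(3),s['ft_force'])
cv2.imwrite('pics/w1b.png',cv2.resize(c['img'][:,:,::-1],(800,600),interpolation=cv2.INTER_CUBIC))
```

```text
[ 0.56364131 -0.21410662  0.38496096] [[ 0.137  0.962  0.238]
 [-0.991  0.132  0.034]
 [ 0.002 -0.241  0.971]]
[ 0.641  0.182 -0.345  1.654  0.064  1.316 -1.148] [-0.19851799  0.81498628  0.33993218]
```

View pics/w1b.png

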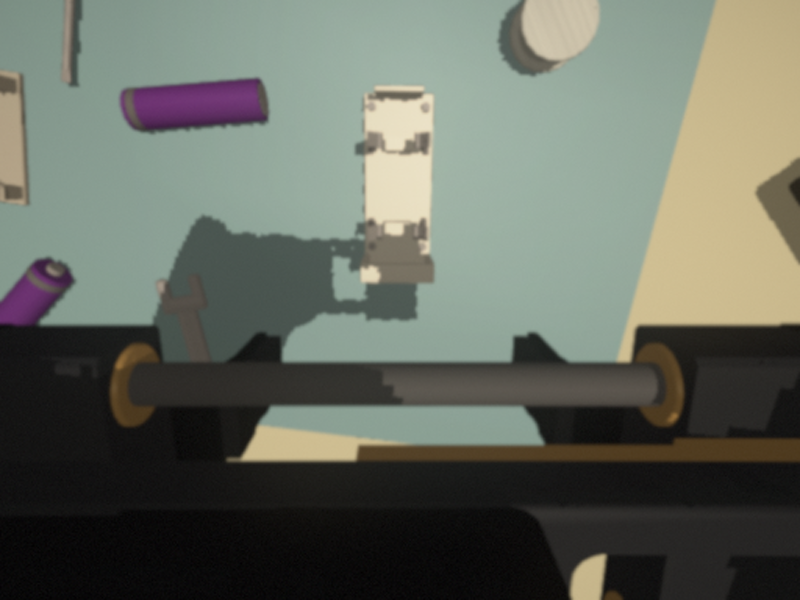

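The wrist view shows the sled upright in the picture: rear wall at (398,90), rear clip fingers at (365,147) and (425,143), front clip at row 235, and housing at (398,272). The base edges are at columns 364 and 432. I'll measure these edges numerically.

Run:
```python
from h import *
c=load('wrist'); g=c['img'].astype(float)
red=cv2.GaussianBlur(g[:,:,0],(0,0),.8)
print(red[100,225:285:1].astype(int)); 
L=[];Rr=[]
for v in range(103,134,2):
    row=red[v]; t=165
    xs=np.arange(225,285); w=row[225:285]>t
    i=np.where(w)[0]; a,b=225+i[0],225+i[-1]
    L.append((a-1+(t-row[a-1])/(row[a]-row[a-1]),v)); Rr.append((b+(row[b]-t)/(row[b]-row[b+1]),v))
for z in (.007,.011,.015):
    l=onz(c,L,z);q=onz(c,Rr,z)
    fl=[np.polyfit(p[:,0],p[:,1],1) for p in (l,q)]
    print(z,[np.degrees(np.arctan(f[0])).round(2) for f in fl],'width',(np.linalg.norm(l.mean(0)-q.mean(0))).round(4),'mid',((l+q)/2).mean(0).round(4))
crop=c['img'][48:190,215:300,::-1]
cv2.imwrite('pics/w1c.png',cv2.resize(crop,(340,568),interpolation=cv2.INTER_CUBIC))
```

```text
[155 153 151 148 147 146 146 153 174 199 215 221 224 226 228 230 230 230
 231 231 231 230 230 229 229 229 230 230 230 229 226 223 222 221 222 222
 223 225 228 230 231 231 231 231 230 227 224 224 226 225 217 197 176 165
 162 161 160 160 161 161]
0.007 [np.float64(7.21), np.float64(7.65)] width 0.0567 mid [ 0.5619 -0.2167  0.007 ]
0.011 [np.float64(7.21), np.float64(7.65)] width 0.0561 mid [ 0.5619 -0.2166  0.011 ]
0.015 [np.float64(7.21), np.float64(7.65)] width 0.0555 mid [ 0.562  -0.2166  0.015 ]
```

View pics/w1c.png

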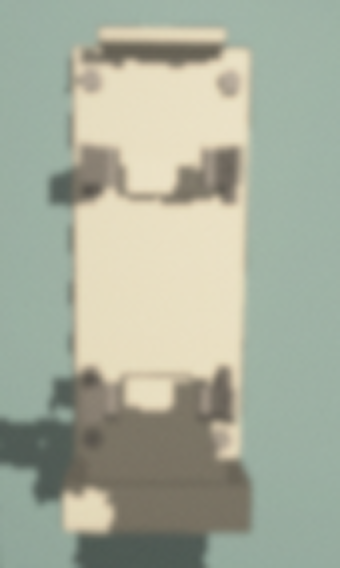

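Run:
```python
from h import *
c=load('wrist')
P0=np.array([.562,-.2166]); a=np.radians(187.4); ux=np.array([np.cos(a),np.sin(a)]);uy=np.array([-ux[1],ux[0]])
for n,(x,y),z,exp in [('rear base',(162,48),.011,-80),('wall out',(162,28),.039,-78),('wall in',(162,42),.039,-74),('rearblk front',(150,194),.025,-35),('frontblk rear',(150,376),.025,19),('frontblk front',(148,411),.025,29),('hous out',(157,531),.062,60),('hous in',(157,481),.062,0)]:
    p=onz(c,[(215+x/4-.375,48+y/4-.375)],z)[0]
    d=p[:2]-P0; print(n,p.round(4),'along',(d@ux*1e3).round(1),'across',(d@uy*1e3).round(1),'-> seat along',(d@ux*1e3-exp).round(1))
```

```text
rear base [ 0.6286 -0.2075  0.011 ] along -67.3 across -0.5 -> seat along 12.7
wall out [ 0.6288 -0.2073  0.039 ] along -67.4 across -0.6 -> seat along 10.6
wall in [ 0.6253 -0.2078  0.039 ] along -63.9 across -0.6 -> seat along 10.1
rearblk front [ 0.5864 -0.2097  0.025 ] along -25.0 across -3.7 -> seat along 10.0
frontblk rear [ 0.5339 -0.2169  0.025 ] along 27.9 across -3.3 -> seat along 8.9
frontblk front [ 0.5232 -0.2177  0.025 ] along 38.6 across -3.9 -> seat along 9.6
hous out [ 0.4942 -0.2245  0.062 ] along 68.2 across -0.9 -> seat along 8.2
hous in [ 0.5084 -0.2225  0.062 ] along 53.9 across -1.1 -> seat along 53.9
```

>>> step_arm --deltas '[[[0, 0, -0.18, 0.0, -0.02, 0, 100], [0, 0, -0.36, 0.0, -0.05, 0, 100], [0, 0, -0.54, 0.02, -0.08, 0, 100], [0, 0, -0.72, 0.04, -0.11, 0, 100], [0, 0, -0.9, 0.06, -0.14, 0, 100], [0, 0, -1.08, 0.07, -0.17, 0, 100], [0, 0, -1.26, 0.08, -0.2, 0, 100], [0, 0, -1.44, 0.091, -0.22, 0, 100], [0, 0, -1.6, 0.091, -0.22, 0, 100], [0, 0, -1.6, 0.091, -0.22, 0, 100]]]'

```text
time: 2.92
ee_pos: [0.56, 0.0091, 0.2445]
eef_rot: [0.645, 0.764, -0.0, 0.0]
ft_force: [-0.4, -0.4, -0.1]
width: 0.087
grip_force: 0.0
```

>>> step_arm --deltas '[[[0, 0, -0.18, 0.03, 0.01, 0, 100], [0, 0, -0.36, 0.06, 0.02, 0, 100], [0, 0, -0.54, 0.09, 0.03, 0, 100], [0, 0, -0.72, 0.12, 0.04, 0, 100], [0, 0, -0.9, 0.15, 0.05, 0, 100], [0, 0, -1.08, 0.18, 0.06, 0, 100], [0, 0, -1.26, 0.21, 0.066, 0, 100], [0, 0, -1.44, 0.2435, 0.066, 0, 100], [0, 0, -1.578, 0.2435, 0.066, 0, 100], [0, 0, -1.578, 0.2435, 0.066, 0, 100], [0, 0, -1.578, 0.2435, 0.066, 0, 100]]]'

```text
time: 4.3
ee_pos: [0.5844, 0.2597, 0.2444]
eef_rot: [-0.085, 0.996, -0.0, 0.0]
ft_force: [-0.8, -0.1, 0.1]
width: 0.087
grip_force: 0.0
```

Run:
```python
from h import *
c=shot('wrist','pics/w2.png'); s=readout.read_state(); print(s['joint_positions'].round(3),s['ft_force'],s['ee_pos'])
cv2.imwrite('pics/w2b.png',cv2.resize(c['img'][20:220,130:390,::-1],(780,600),interpolation=cv2.INTER_CUBIC))
```

```text
[ 0.171  0.529 -0.95   1.381  0.427  1.445  0.978] [ 0.48615807 -0.39482134  0.28103191] [0.58430796 0.25986288 0.24449906]
```

View pics/w2b.png

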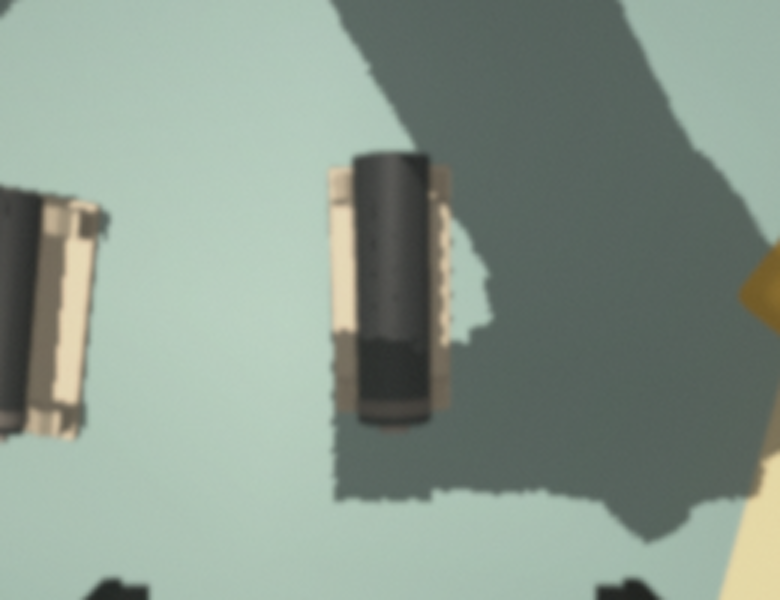

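The crop shows the thick rod from its tail at (392,153) to the band and end face at (394,425), with the button peeking out at (394,428). So the button lies on the tool's -x side, as planned. The thin rod is at the left edge.

Run:
```python
from h import *
c=load('wrist'); f=lambda x,y:(130+x/3-.33,20+y/3-.33)
t=onz(c,[f(392.5,153)],.047)[0]; b=onz(c,[f(394.5,425)],.047)[0]
print('tail',t,'bend',b,'len',np.linalg.norm(t-b))
l=onz(c,[f(355.5,200),f(359,380)],.036);q=onz(c,[f(430,200),f(430.5,380)],.036)
print('diam',np.linalg.norm(l-q,axis=1)); m=(l+q)/2; print('mid',m)
d=m[1]-m[0]; yaw=np.degrees(np.arctan2(d[1],d[0])); print('yaw',yaw)
ctr=(t+b)/2; print('ctr',ctr); s=readout.read_state(); M=R.from_quat(s['eef_rot']).as_matrix()
print('tool yaw',np.degrees(np.arctan2(M[1,0],M[0,0])),'shift tool',M.T@(ctr-s['ee_pos']))
```

```text
tail [0.47054356 0.24673452 0.047     ] bend [0.56756701 0.26473656 0.047     ] len 0.09867939243718897
diam [0.02807521 0.02829021]
mid [[0.48524408 0.24967352 0.036     ]
 [0.55148765 0.26223492 0.036     ]]
yaw 10.737194283971712
ctr [0.51905529 0.25573554 0.047     ]
tool yaw -170.15882567285198 shift tool [0.06502249 0.00721578 0.19748629]
```

>>> step_arm --deltas '[[[0, 0, -0.012, 0.04, 0.0072, 0, 100], [0, 0, -0.012, 0.065, 0.0072, 0.03, 100], [0, 0, -0.012, 0.065, 0.0072, 0.07, 100], [0, 0, -0.012, 0.065, 0.0072, 0.11, 100], [0, 0, -0.012, 0.065, 0.0072, 0.14, 100], [0, 0, -0.012, 0.065, 0.0072, 0.17, 100], [0, 0, -0.012, 0.065, 0.0072, 0.19, 100], [0, 0, -0.012, 0.065, 0.0072, 0.2, 100], [0, 0, -0.012, 0.065, 0.0072, 0.208, 100], [0, 0, -0.012, 0.065, 0.0072, 0.208, 100], [0, 0, -0.012, 0.065, 0.0072, 0.208, 100]]]'

```text
time: 5.72
ee_pos: [0.519, 0.2567, 0.0372]
eef_rot: [-0.094, 0.996, 0.0, 0.001]
ft_force: [0.2, 0.1, 1.0]
width: 0.087
grip_force: 0.0
```

>>> step_arm --deltas '[[[0, 0, 0, 0, 0, 0, 32], [0, 0, 0, 0, 0, 0, 32], [0, 0, 0, 0, 0, 0, 20], [0, 0, 0, 0, 0, 0, 20], [0, 0, 0, 0, 0, 0, 20], [0, 0, 0, 0, 0, 0, 20], [0, 0, 0, 0, 0, 0, 20], [0, 0, 0, 0, 0, 0, 20]]]' --squeeze 15

```text
time: 6.72
ee_pos: [0.5187, 0.2563, 0.0365]
eef_rot: [-0.094, 0.996, -0.0, 0.0]
ft_force: [-0.0, -1.1, 1.1]
width: 0.0295
grip_force: 15.0
```

>>> step_arm --deltas '[[[0, 0, 0, 0, 0, 0, 15], [0, 0, 0, 0, 0, 0, 15], [0, 0, 0, 0, 0, 0, 15], [0, 0, 0, 0, 0, -0.01, 15], [0, 0, 0, 0, 0, -0.03, 15], [0, 0, 0, 0, 0, -0.06, 15], [0, 0, 0, 0, 0, -0.1, 15], [0, 0, 0, 0, 0, -0.14, 15], [0, 0, 0, 0, 0, -0.17, 15], [0, 0, 0, 0, 0, -0.17, 15], [0, 0, 0, 0, 0, -0.17, 15]]]' --squeeze 50

```text
time: 8.1
ee_pos: [0.5183, 0.2564, 0.2064]
eef_rot: [-0.095, 0.996, -0.0, -0.0]
ft_force: [0.0, -0.5, -3.0]
width: 0.0294
grip_force: 50.0
```

Run:
```python
from h import *
c=shot('wrist','pics/w3.png'); s=readout.read_state(); print(s['joint_positions'].round(3),s['ft_force'],s['torque'],s['ee_pos'],s['width'])
cv2.imwrite('pics/w3b.png',cv2.resize(c['img'][:,:,::-1],(800,600),interpolation=cv2.INTER_CUBIC))
P0=np.array([.5674,-.2159,0]);  print(s['eef_rot'])
```

```text
[ 0.254  0.427 -1.003  1.601  0.369  1.319  0.958] [ 0.18528874 -0.54728364 -1.55029474] [ 0.08176087 -0.14975743 -0.00234693] [0.51822127 0.25620424 0.20590964] 0.028997214114940297
[-9.45102491e-02  9.95523740e-01 -2.91573139e-04 -4.59137913e-04]
```

View pics/w3b.png

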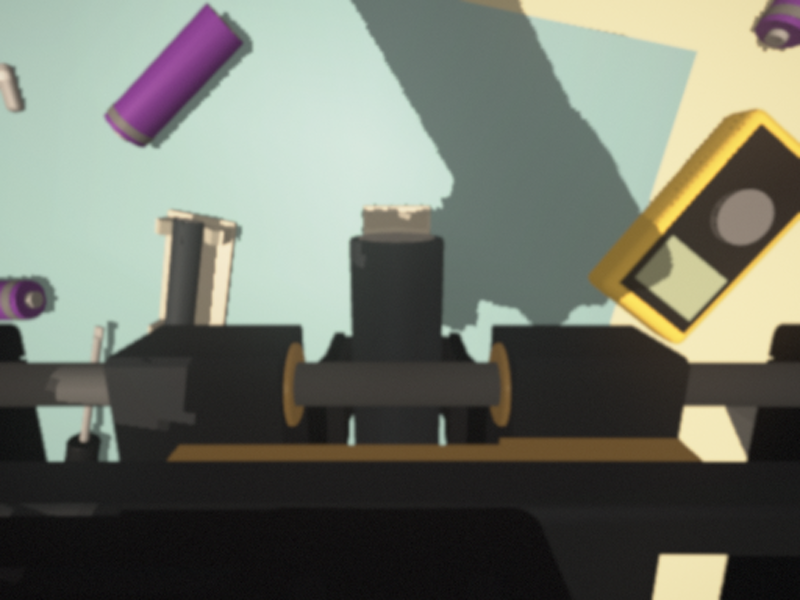

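The tail end shows in the wrist view: rim top at about (397,243), end face bottom at (397,232), and rod edges at columns 351 and 443. The stick is centred and straight in the pads.

Run:
```python
from h import *
c=load('wrist'); s=readout.read_state(); M=R.from_quat(s['eef_rot']).as_matrix(); k=.64
for n,p,dz in [('top',(397,243),-.012),('bot',(397,232),.018),('L',(351,275),0),('Rt',(443,275),0)]:
    w=onz(c,[(p[0]*k-.2,p[1]*k-.2)],s['ee_pos'][2]-dz)[0]
    print(n,(M.T@(w-s['ee_pos'])).round(4))
```

```text
top [ 0.0496 -0.0003 -0.012 ]
bot [ 0.0496 -0.0003  0.018 ]
L [ 0.038  -0.0148  0.    ]
Rt [0.038  0.0141 0.    ]
```

>>> step_arm --deltas '[[[0, 0, 0.15, 0, -0.015, 0, 15], [0, 0, 0.32, 0.0, -0.045, 0, 15], [0, 0, 0.49, 0.0, -0.075, 0, 15], [0, 0, 0.66, 0.0, -0.105, 0, 15], [0, 0, 0.83, 0.0, -0.135, 0, 15], [0, 0, 1.0, 0.003, -0.165, 0, 15], [0, 0, 1.17, 0.003, -0.195, 0, 15], [0, 0, 1.34, 0.003, -0.22, 0, 15], [0, 0, 1.5, 0.003, -0.235, 0, 15], [0, 0, 1.6, 0.003, -0.24, 0, 15], [0, 0, 1.6, 0.003, -0.24, 0, 15]]]'

```text
time: 9.52
ee_pos: [0.5603, 0.0198, 0.2055]
eef_rot: [0.648, 0.761, -0.001, -0.001]
ft_force: [0.3, -0.5, -1.9]
width: 0.029
grip_force: 50.0
```

>>> step_arm --deltas '[[[0, 0, 0.15, -0.015, 0, 0, 15], [0, 0, 0.32, -0.045, -0.005, 0, 15], [0, 0, 0.49, -0.075, -0.01, 0, 15], [0, 0, 0.66, -0.105, -0.015, 0.0, 15], [0, 0, 0.83, -0.135, -0.02, 0.0, 15], [0, 0, 1.0, -0.165, -0.025, 0.01, 15], [0, 0, 1.17, -0.195, -0.03, 0.02, 15], [0, 0, 1.34, -0.22, -0.03, 0.03, 15], [0, 0, 1.5, -0.234, -0.03, 0.04, 15], [0, 0, 1.6, -0.234, -0.03, 0.05, 15], [0, 0, 1.6, -0.234, -0.03, 0.06, 15], [0, 0, 1.6, -0.234, -0.03, 0.06, 15], [0, 0, 1.6, -0.234, -0.03, 0.06, 15]]]'

```text
time: 11.15
ee_pos: [0.5687, -0.2152, 0.1468]
eef_rot: [0.998, 0.067, 0.0, 0.0]
ft_force: [-0.6, 0.5, -1.8]
width: 0.0288
grip_force: 50.0
```

Run:
```python
from h import *
c=shot('wrist','pics/w4.png'); s=readout.read_state(); print(s['joint_positions'].round(3),s['ft_force'],s['torque'],s['ee_pos'],s['eef_rot'],s['width'])
cv2.imwrite('pics/w4b.png',cv2.resize(c['img'][60:240,130:370,::-1],(800,600),interpolation=cv2.INTER_CUBIC))
```

```text
[ 0.542  0.385 -0.318  1.615  0.128  1.162 -1.244] [ 0.95833324  0.55614835 -1.04646819] [ 0.03908814 -0.03419792  0.00025968] [ 0.56875237 -0.21539601  0.14701808] [9.97805307e-01 6.62152259e-02 3.11807620e-04 1.26446501e-04] 0.028698381132294008
```

View pics/w4b.png

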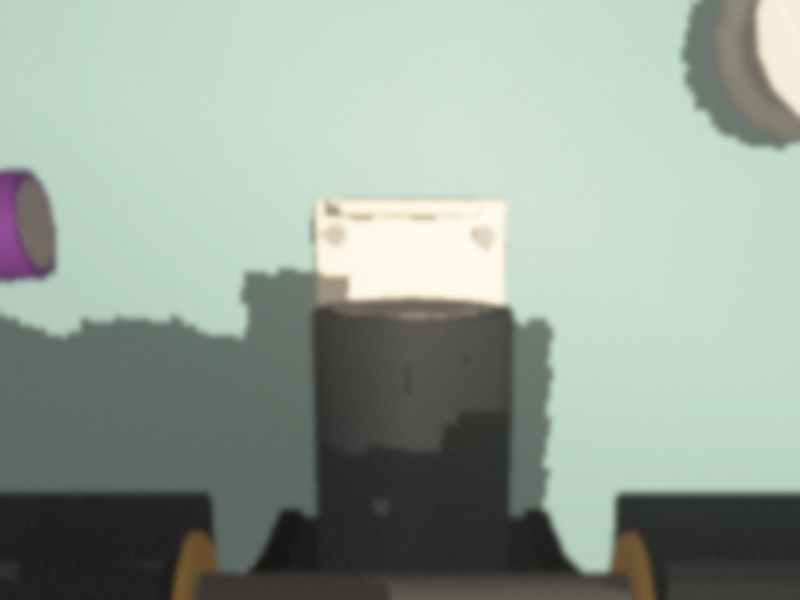

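The crop shows the held rod at columns 316 to 511, with its rim at (413,305). Beyond it is the sled's rear: base edges at columns 316 and 506, wall top at rows 200 to 212, and screws at (333,236) and (484,236).

Run:
```python
from h import *
c=load('wrist'); s=readout.read_state(); M=R.from_quat(s['eef_rot']).as_matrix(); print('yaw',np.degrees(np.arctan2(M[1,0],M[0,0])))
for n,p,z in [('tailtop',(413,314),.159),('rodL',(316,400),.146),('rodR',(511,400),.146),('baseL',(316,240),.011),('baseR',(506,240),.011),('scrL',(333,236),.011),('scrR',(484,236),.011),('wall top out',(411,200),.039),('wall top in',(411,212),.039)]:
    w=onz(c,[(130+p[0]/3.333-.35,60+p[1]/3.333-.35)],z)[0]
    print(n,(M.T@(w-s['ee_pos'])*1e3).round(1),w.round(4))
```

```text
yaw 7.593267123255066
tailtop [ 48.2   0.4 -12. ] [ 0.6166 -0.2094  0.159 ]
rodL [ 33.9 -14.    1. ] [ 0.6005 -0.197   0.146 ]
rodR [33.8 14.9  1. ] [ 0.6043 -0.2257  0.146 ]
baseL [ 50.4 -26.6 136. ] [ 0.6153 -0.1824  0.011 ]
baseR [ 50.4  26.4 136.1] [ 0.6223 -0.2349  0.011 ]
scrL [ 51.5 -21.8 136. ] [ 0.617 -0.187  0.011]
scrR [ 51.5  20.2 136.1] [ 0.6226 -0.2286  0.011 ]
wall top out [ 6.160e+01 -1.000e-01  1.081e+02] [ 0.6298 -0.2072  0.039 ]
wall top in [ 5.870e+01 -1.000e-01  1.081e+02] [ 0.627  -0.2076  0.039 ]
```

>>> step_arm --deltas '[[[0, 0, 0, 0, -0.0006, 0.01, 15], [0, 0, 0, 0, -0.0006, 0.03, 15], [0, 0, 0, 0, -0.0006, 0.05, 15], [0, 0, 0, 0, -0.0006, 0.062, 15], [0, 0, 0, 0, -0.0006, 0.07, 15], [0, 0, 0, 0, -0.0006, 0.07, 15], [0, 0, 0, 0, -0.0006, 0.07, 15], [0, 0, 0, 0, -0.0006, 0.07, 15]]]'

```text
time: 12.2
ee_pos: [0.5688, -0.2151, 0.0772]
eef_rot: [0.998, 0.065, 0.001, 0.0]
ft_force: [0.2, -0.5, -1.9]
width: 0.0289
grip_force: 50.0
```

>>> step_arm --deltas '[[[0, 0, 0, 0, 0, 0.002, 15], [0, 0, 0, 0, 0, 0.004, 15], [0, 0, 0, 0, 0, 0.006, 15], [0, 0, 0, 0, 0, 0.008, 15], [0, 0, 0, 0, 0, 0.01, 15], [0, 0, 0, 0, 0, 0.012, 15], [0, 0, 0, 0, 0, 0.012, 15]]]'

```text
time: 13.08
ee_pos: [0.5683, -0.2149, 0.0644]
eef_rot: [0.998, 0.065, -0.0, -0.0]
ft_force: [-0.0, 0.3, -2.2]
width: 0.029
grip_force: 50.0
```

>>> step_arm --deltas '[[[0, 0, 0, 0, 0, 0.001, 15], [0, 0, 0, 0, 0, 0.002, 15], [0, 0, 0, 0, 0, 0.003, 15], [0, 0, 0, 0, 0, 0.004, 15], [0, 0, 0, 0, 0, 0.004, 15]]]'

```text
time: 13.7
ee_pos: [0.569, -0.2145, 0.0611]
eef_rot: [0.998, 0.066, 0.001, -0.0]
ft_force: [0.2, 3.2, 4.8]
width: 0.0289
grip_force: 50.0
```

>>> step_arm --deltas '[[[0, 0, 0, 0, 0, 0.001, 15], [0, 0, 0, 0, 0, 0.002, 15], [0, 0, 0, 0, 0, 0.003, 15], [0, 0, 0, 0, 0, 0.003, 15]]]'

```text
time: 14.2
ee_pos: [0.5693, -0.2151, 0.0584]
eef_rot: [0.998, 0.065, 0.001, 0.0]
ft_force: [0.4, 1.7, 5.9]
width: 0.0287
grip_force: 50.0
```

>>> step_arm --deltas '[[[0, 0, 0, 0, 0, 0.001, 15], [0, 0, 0, 0, 0, 0.002, 15], [0, 0, 0, 0, 0, 0.003, 15], [0, 0, 0, 0, 0, 0.004, 15], [0, 0, 0, 0, 0, 0.004, 15]]]'

```text
time: 14.82
ee_pos: [0.5691, -0.2151, 0.0541]
eef_rot: [0.998, 0.065, 0.001, 0.0]
ft_force: [0.1, 1.7, 4.9]
width: 0.029
grip_force: 50.0
```

>>> step_arm --deltas '[[[0, 0, 0, 0, 0, 0.001, 15], [0, 0, 0, 0, 0, 0.002, 15], [0, 0, 0, 0, 0, 0.003, 15], [0, 0, 0, 0, 0, 0.004, 15], [0, 0, 0, 0, 0, 0.004, 15]]]'

```text
time: 15.45
ee_pos: [0.5682, -0.2149, 0.0492]
eef_rot: [0.998, 0.065, -0.0, -0.0]
ft_force: [1.6, 1.0, 0.2]
width: 0.0287
grip_force: 50.0
```

>>> step_arm --deltas '[[[0, 0, 0, 0, 0, 0.001, 15], [0, 0, 0, 0, 0, 0.002, 15], [0, 0, 0, 0, 0, 0.003, 15], [0, 0, 0, 0, 0, 0.004, 15], [0, 0, 0, 0, 0, 0.004, 15]]]'

```text
time: 16.08
ee_pos: [0.5682, -0.2149, 0.0452]
eef_rot: [0.998, 0.065, -0.0, -0.0]
ft_force: [0.5, 1.9, -2.8]
width: 0.0287
grip_force: 50.0
```

>>> step_arm --deltas '[[[0, 0, 0, 0, 0, 0.001, 15], [0, 0, 0, 0, 0, 0.0015, 15], [0, 0, 0, 0, 0, 0.002, 15], [0, 0, 0, 0, 0, 0.002, 15]]]'

```text
time: 16.58
ee_pos: [0.5683, -0.2149, 0.0434]
eef_rot: [0.998, 0.065, -0.0, -0.0]
ft_force: [-0.3, 1.5, -2.6]
width: 0.0288
grip_force: 50.0
```

>>> step_arm --deltas '[[[0, 0, 0, 0, 0, 0.0005, 15], [0, 0, 0, 0, 0, 0.001, 15], [0, 0, 0, 0, 0, 0.0015, 15], [0, 0, 0, 0, 0, 0.0015, 15]]]'

```text
time: 17.08
ee_pos: [0.5684, -0.2149, 0.042]
eef_rot: [0.998, 0.065, -0.0, 0.0]
ft_force: [1.0, 1.5, -3.0]
width: 0.0287
grip_force: 50.0
```

>>> step_arm --deltas '[[[0, 0, 0, 0, 0, 0.0005, 15], [0, 0, 0, 0, 0, 0.001, 15], [0, 0, 0, 0, 0, 0.001, 15]]]'

```text
time: 17.45
ee_pos: [0.5683, -0.2149, 0.0409]
eef_rot: [0.998, 0.065, -0.0, -0.0]
ft_force: [0.0, 0.9, -2.9]
width: 0.0287
grip_force: 50.0
```

>>> step_arm --deltas '[[[0, 0, 0, 0, 0, 0.0005, 15], [0, 0, 0, 0, 0, 0.001, 15], [0, 0, 0, 0, 0, 0.001, 15]]]'

```text
time: 17.82
ee_pos: [0.5684, -0.2148, 0.04]
eef_rot: [0.998, 0.065, -0.0, -0.0]
ft_force: [0.3, 2.1, -2.3]
width: 0.0287
grip_force: 50.0
```

>>> step_arm --deltas '[[[0, 0, 0, 0, 0, 0.0005, 15], [0, 0, 0, 0, 0, 0.0005, 15]]]'

```text
time: 18.08
ee_pos: [0.5684, -0.2149, 0.0395]
eef_rot: [0.998, 0.065, 0.0, 0.0]
ft_force: [0.8, 1.4, -2.2]
width: 0.0288
grip_force: 50.0
```

>>> step_arm --deltas '[[[0, 0, 0, 0, 0, 0.0005, 15], [0, 0, 0, 0, 0, 0.0005, 15]]]'

```text
time: 18.32
ee_pos: [0.5685, -0.2151, 0.0391]
eef_rot: [0.998, 0.065, 0.0, 0.0]
ft_force: [-0.4, 1.0, -1.0]
width: 0.0291
grip_force: 50.0
```

>>> step_arm --deltas '[[[0, 0, 0, 0, 0, 0.0005, 15], [0, 0, 0, 0, 0, 0.0005, 15]]]'

```text
time: 18.58
ee_pos: [0.5685, -0.2151, 0.039]
eef_rot: [0.998, 0.065, 0.0, 0.0]
ft_force: [-1.7, 2.0, 4.4]
width: 0.0288
grip_force: 50.0
```

>>> step_arm --deltas '[[[0, 0, 0, 0, 0, 0.0004, 15], [0, 0, 0, 0, 0, 0.0004, 15], [0, 0, 0, 0, 0, 0.0004, 15]]]'

```text
time: 18.95
ee_pos: [0.5685, -0.2151, 0.039]
eef_rot: [0.998, 0.065, 0.0, 0.0]
ft_force: [-5.0, 3.0, 8.4]
width: 0.0289
grip_force: 50.0
```

>>> step_arm --deltas '[[[0, 0, 0, 0, 0, -0.0005, 15], [0, 0, 0, 0, 0, -0.0009, 15], [0, 0, 0, 0, 0, -0.0009, 15]]]'

```text
time: 19.32
ee_pos: [0.5685, -0.215, 0.039]
eef_rot: [0.998, 0.065, 0.0, 0.0]
ft_force: [-1.3, 1.9, 2.1]
width: 0.0288
grip_force: 50.0
```

>>> step_arm --deltas '[[[0, 0, 0, -0.001, 0, 0, 15], [0, 0, 0, -0.0025, 0, 0, 15], [0, 0, 0, -0.004, 0, 0, 15], [0, 0, 0, -0.0055, 0, 0, 15], [0, 0, 0, -0.007, 0, 0, 15], [0, 0, 0, -0.0085, 0, 0, 15], [0, 0, 0, -0.0085, 0, 0, 15]]]'

```text
time: 20.2
ee_pos: [0.5598, -0.2161, 0.0391]
eef_rot: [0.998, 0.065, -0.0, 0.0]
ft_force: [1.0, 1.9, 0.1]
width: 0.0289
grip_force: 50.0
```

>>> step_arm --deltas '[[[0, 0, 0, -0.001, 0, -0.0002, 15], [0, 0, 0, -0.002, 0, -0.0002, 15], [0, 0, 0, -0.003, 0, -0.0002, 15], [0, 0, 0, -0.003, 0, -0.0002, 15]]]'

```text
time: 20.7
ee_pos: [0.5567, -0.2165, 0.0391]
eef_rot: [0.998, 0.065, -0.0, -0.0]
ft_force: [1.0, 2.4, -1.8]
width: 0.029
grip_force: 50.0
```

>>> step_arm --deltas '[[[0, 0, 0, -0.0005, 0, 0, 15], [0, 0, 0, -0.001, 0, 0, 15], [0, 0, 0, -0.001, 0, 0, 15]]]'

```text
time: 21.08
ee_pos: [0.5558, -0.2166, 0.0391]
eef_rot: [0.998, 0.065, -0.0, -0.0]
ft_force: [0.9, 2.0, -2.3]
width: 0.0292
grip_force: 50.0
```

>>> step_arm --deltas '[[[0, 0, 0, -0.0005, 0, 0, 15], [0, 0, 0, -0.0005, 0, 0, 15]]]'

```text
time: 21.32
ee_pos: [0.5554, -0.2167, 0.0392]
eef_rot: [0.998, 0.065, -0.0, 0.0]
ft_force: [-0.2, 1.5, -2.4]
width: 0.029
grip_force: 50.0
```

>>> step_arm --deltas '[[[0, 0, 0, -0.0004, 0, 0, 15], [0, 0, 0, -0.0004, 0, 0, 15]]]'

```text
time: 21.58
ee_pos: [0.5551, -0.2167, 0.0392]
eef_rot: [0.998, 0.065, -0.0, 0.0]
ft_force: [1.2, 0.4, -3.2]
width: 0.0287
grip_force: 50.0
```

>>> step_arm --deltas '[[[0, 0, 0, -0.0004, 0, 0, 15], [0, 0, 0, -0.0004, 0, 0, 15]]]'

```text
time: 21.82
ee_pos: [0.5551, -0.2167, 0.0393]
eef_rot: [0.998, 0.065, 0.0, 0.0]
ft_force: [3.7, 1.9, -5.0]
width: 0.0286
grip_force: 50.0
```

>>> step_arm --deltas '[[[0, 0, 0, -0.0004, 0, 0, 15], [0, 0, 0, -0.0004, 0, 0, 15]]]'

```text
time: 22.08
ee_pos: [0.555, -0.2167, 0.0394]
eef_rot: [0.998, 0.065, 0.001, 0.0]
ft_force: [4.7, 0.8, -5.5]
width: 0.0287
grip_force: 50.0
```

>>> step_arm --deltas '[[[0, 0, 0, -0.0003, 0, 0.0002, 15], [0, 0, 0, -0.0003, 0, 0.0002, 15], [0, 0, 0, -0.0003, 0, 0.0002, 15]]]'

```text
time: 22.45
ee_pos: [0.555, -0.2167, 0.0394]
eef_rot: [0.998, 0.066, 0.001, 0.0]
ft_force: [6.3, 2.2, -5.5]
width: 0.0285
grip_force: 50.0
```

>>> step_arm --deltas '[[[0, 0, 0, 0.0004, 0, 0, 15], [0, 0, 0, 0.0006, 0, 0, 15]]]'

```text
time: 22.7
ee_pos: [0.555, -0.2167, 0.0393]
eef_rot: [0.998, 0.065, 0.0, 0.0]
ft_force: [3.8, 1.9, -2.8]
width: 0.0292
grip_force: 50.0
```

>>> step_arm --deltas '[[[0, 0, 0, 0, 0, 0, 34], [0, 0, 0, 0, 0, 0, 38], [0, 0, 0, 0, 0, 0, 45], [0, 0, 0, 0, 0, 0, 55], [0, 0, 0, 0, 0, 0, 60], [0, 0, 0, 0, 0, 0, 60]]]' --squeeze 5

```text
time: 23.45
ee_pos: [0.5546, -0.2168, 0.0391]
eef_rot: [0.998, 0.065, -0.0, 0.0]
ft_force: [0.4, 0.5, -0.8]
width: 0.0513
grip_force: 0.0
```

Released. Now I'll rise and move back along tool +x... first straight up, then look.

>>> step_arm --deltas '[[[0, 0, 0, 0, 0, -0.01, 60], [0, 0, 0, 0, 0, -0.03, 60], [0, 0, 0, 0, 0, -0.06, 60], [0, 0, 0, 0, 0, -0.1, 60], [0, 0, 0, -0.03, 0, -0.15, 60], [0, 0, 0, -0.06, 0, -0.2, 60], [0, 0, 0, -0.06, 0, -0.2, 60], [0, 0, 0, -0.06, 0, -0.2, 60]]]'

```text
time: 24.45
ee_pos: [0.4952, -0.2244, 0.2399]
eef_rot: [0.998, 0.065, 0.001, 0.0]
ft_force: [0.8, 0.7, -1.0]
width: 0.0522
grip_force: 0.0
```

Run:
```python
from h import *
c=shot('wrist','pics/w5.png'); s=readout.read_state(); print(s['ee_pos'],s['time'])
a=cv2.resize(c['img'][30:210,170:330,::-1],(533,600),interpolation=cv2.INTER_CUBIC)
d=shot('side'); b=cv2.resize(d['img'][130:170,230:280,::-1],(260,208),interpolation=cv2.INTER_CUBIC)
cv2.imwrite('pics/w5b.png',np.hstack([a,np.pad(b,((0,392),(0,0),(0,0)))]))
```

```text
[ 0.49506999 -0.22418626  0.23886437] 24.5
```

View pics/w5b.png

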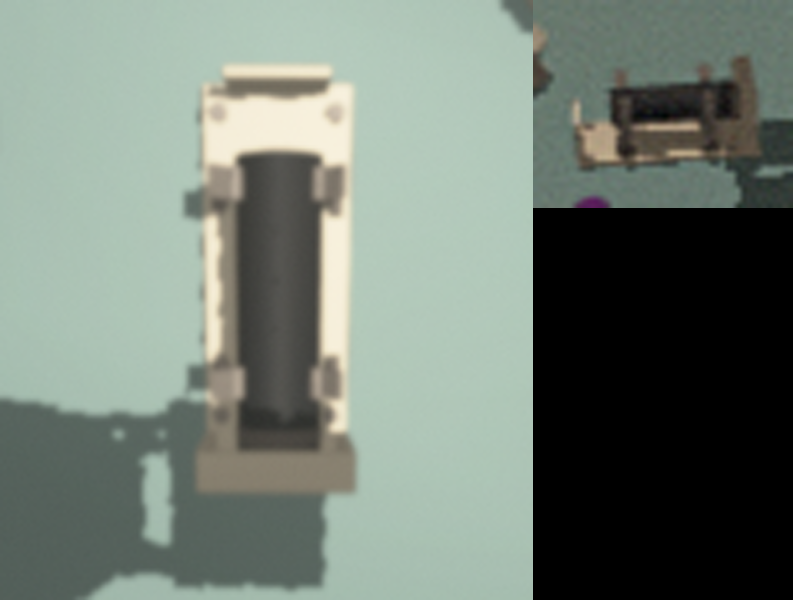

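The pictures show the rod lying in both clips from its tail at (278,152) to under the hood at (278,448). It is straight and level, with the gripper clear of it. I'm handing in.

```bash
python3 -c "
from h import *
print(r.close_job())"
```

```text
the job is handed in; nothing more can be done
None
```

The thick stick is pressed down into both clips (about 11 N on the seats), slid until its button bore on the end plate (about 6 N), and released; I touched nothing else, and the job is handed in, though no verdict came back and the final 1.2 mm gap limit was too fine to check in the pictures.

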